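# Index the tube rack and poise the decapper over it

### The job

First push the carrier with the tube rack along its rail until it clicks into the index station (level with the two posts). Then take the 24-pin decapper by its handle out of its dock, carry it over the row of bottles, and stop with it hovering level over the rack, every pin straight above its cap and the pin tips about one centimetre above the caps, never touching the rack. Finish while still holding it there, hand steady; leave everything else on the bench where it stands.

Things in the scene. Friction and masses are not known exactly. Their poses are not given: they have to be found in the camera images.
- carrier (a joint): How far the carrier has slid along the rail, in metres: 0 at the loading end, growing towards the rail's local -y. 0.140 is the index station, where a spring plunger drops into a notch: it catches and centres the carrier by itself from about 4 mm either side, and pushing on with more than about 5 N drives it out again. End stop at 0.165. Friction about 1 N otherwise.
- rail: Aluminium slide rail bolted to the bench (all sizes in mm): 100 wide (local x) and 348 long (local y from -98 to +250), 24 high. Origin on the bench at the index station, z up. Two dark square steel posts, 12 wide and 55 high, stand at local x = +-68, y = 0 and mark the station: the black tick marks on the middle of the rack carrier's sides come level with them.
- rack_top (a point): Centre of the tube rack clipped on the carrier (moves with it), level with the tops of the tube caps, always 82 above the bench. The rack is white, 84 (local x) by 126 (local y, along the rail), with 24 round grey caps of 13 diameter, 18 apart: 4 along x, 6 along y. Axes parallel to the rail's. With the carrier in the station this point is straight above the rail's origin.
- tab (a point): Top centre of the carrier's upright aluminium tab, 100 from the rack's centre on its local +y side, 90 above the bench. The tab is 40 wide (local x), 12 thick (local y) and rises 54 from the carrier's plate (plate top 36 above the bench); 31 of free space between it and the rack. Nothing stands on its outer (+y) side: push it there, or pinch it, towards local -y.
- tool: The decapper: grey block 86 (local x) by 124 (local y), 26 thick, with 24 steel pins of 7 diameter hanging 22 below it in the same 4 by 6 pattern as the caps (18 apart), and a black handle bar on top. Origin at the centre of the pin pattern, level with the pin tips; z up, y along its length. Total height 102, about 0.42 kg (may vary by a fifth). Same after half a turn about z. In the dock its origin is 12 above the bench.
- tool_grip (a point): Middle of the decapper's handle bar, 90 above the pin tips: bar 24 wide (local x), 24 high, 110 long (local y), 30 of free space beneath it, two posts under its ends at y = +-43 (68 clear between them). Take it across its width from above, at its middle: the weight lies under it.
- dock: White plastic frame fixed to the bench, 94 (local x) by 130 (local y) by 34 high, its walls 12 thick, open inside (70 by 106): the decapper's block rests on its top with the pins hanging inside, some 4 mm clear of the walls, so lift straight up. Origin on the bench at its centre.
- bottle_a: Bystander and obstacle: white plastic bottle, diameter 58, 135 high with its cap. Origin at the centre of its underside.
- bottle_b: Bystander and obstacle: amber glass jar, diameter 62, 118 high. Origin at the centre of its underside.
- bottle_c: Bystander and obstacle: slim white plastic bottle, diameter 52, 125 high. Origin at the centre of its underside.
- spare_rack: Bystander: loose tube rack lying on the bench, 84 x 126 (local y) x 50 high; not the one to work on. Origin at the centre of its underside.
- tip_box: Bystander: pipette tip box, 85 x 122 (local y) x 63 high. Origin at the centre of its underside.
- dishes: Bystander: stack of three flat dishes, diameter 90, 44 high. Origin at the centre of its underside.
- cap_tray: Bystander: open steel tray, 90 x 130 (local y) x 30 high. Origin at the centre of its underside.
- pipette: Bystander: pipette lying along its local y, about 240 long, 22 thick. Origin at the centre of its underside (body middle).
Things that resemble listed ones, but are neither listed nor needed, are in the scene too. Leave any green look-alike of the tool alone.

How it is judged:
By the outcome, as a careful person would: the job done as asked, in the order asked, and still so for the second after the job is handed in, while the arm keeps its last pose, push and grip.
It also fails if it takes over 67 s, if anything falls off the work surface, if the arm or the gripper's body presses on something with over 40 N, if the wrist force passes 120 N, or if a joint passes its speed limit or range.

### The arm

A 6-joint arm with a two-finger parallel gripper is mounted at the origin on the work surface. World frame = base frame: x ahead of the robot, y to its left, z up, the work surface at z = 0. Lengths are in m, angles in rad, forces in N, time in s.
With the tool pointing down it reaches from about 0.35 to 0.875 m from the base axis. Payload 15.5 kg.
Tool frame: the origin (TCP) lies at the very end of the fingers, on their centre line; the grasp point (between the pads) lies 19 mm behind it; z points along the fingers, y is the line along which they close (so a half turn about z gives the same grasp; the last joint's range is limited). The gripper opens to 85 mm and grips with 20 to 120 N. Pads are 22 mm wide; open, the fingers measure 114 mm over their backs; the gripper's body (76 mm by 85 mm) begins 54 mm behind the grasp point. The pads swing forward as they close: fully open they stand 13 mm farther back than shut.
Start: joints at [-1.236, 0.494, 1.345, -0, 1.302, -0.096], TCP at [0.26, -0.568, 0.231] pointing down, gripper open.
Joint ranges: [-2.91, 2.91], [-0.82, 2.16], [0.22, 2.67], [-1.22, 4.37], [0.12, 2.79], [-3.08, 3.08]. Speed limits (rad/s): [1.89, 1.89, 2.57, 3.01, 3.01, 3.01].

### API

Orientations are given as a rotation vector (axis times angle).
In Python, from cell import ctrl, optics, job_done gives the robot as it stands.
- The arm moves only by the shell command python3 -m crank 'ROWS' [OPENING] [FORCE]. ROWS is JSON, a list of rows, each an object with "translation": the shift along the tool's x, y, z in m, a list of three; "spin": the turn about the tool's z in degrees. In form: [{"translation": [tx, ty, tz], "spin": spin}, ...]. A call has exactly 5 rows; each row shifts and turns the commanded pose from where the row before left it, along the tool's axes as they then stand; what a row does not reach is not made up. A row lasts 1/10 s, in which the tool goes at most 50 mm and 8.59 degrees, less where a joint would pass 70% of its speed; a pose out of reach is approached as far as the arm can. A call with a gripper value outside its range is refused whole. OPENING is the finger opening in m, from 0 to 0.0854, set as the call begins (- or left out, the last holds). The fingers move at their own pace and stop on an object; FORCE is the grip in N (left out, the last holds). Time passes only in rows, so rows that do not move let the fingers close, or fill a call up. It gives the time, the measured TCP pose, the force, the opening and the grip force at its end, in the units of the state.
- ctrl.state(): the state, without advancing time (a new reading comes with each control period).
- optics.read_camera(name): name is "side" or "top" or "wrist"; returns a dict with "img" (480x640x3 uint8, red, green, blue), "z_map" (480x640 float32, m along the optical axis (not along the pixel's ray), 0 where there is no reading), "fx", "fy", "cx", "cy" (pixels), "T" (4x4, takes a point from camera to world coordinates); the wrist camera has in their place "mount" (4x4, takes a point from camera to tool coordinates, whose origin is the TCP and whose axes are the flange's). Camera axes: x right, y down, z forward; pixel columns grow to the right and rows downward; lengths in m; the calibration is good to about 2 mm. A picture is of the moment at which its call begins: read the wrist's pose just before it.
- job_done(): hands the job in; it is judged then, once.
The state is a dict: "time_s": time; "qpos": joint angles; "joint_vel": joint speeds; "tau": joint torques, N m; "tcp_pos": TCP position; "ee_rot": TCP orientation; "force": force on the tool from outside, world axes, zero at the start; "ft_torque": the same for the moment, N m; "opening": finger opening in m; "finger_force": force on a finger pad.
Only numpy, scipy, OpenCV 4.12 (cv2) and the standard library are available. Lean on these libraries where they do the work, as an engineer would, in place of code of your own. Each camera call takes 0.05 s, during which the arm holds its last target. There are 200 camera calls.

## Working session

There is one attempt and no reset: what is moved stays moved. The work goes in short steps, Python scripts to look and compute and a shell command to move; the robot and the scene stay as the last step left them, time stands still between calls to the robot, and variables do not carry over. Pictures are saved under pics/ and viewed, at most 12 in all, crops included, and the job is handed in when it is done.

```bash
mkdir -p pics; ls; cat > h.py <<'E'
import numpy as np,cv2
from cell import ctrl,optics
from scipy.spatial.transform import Rotation as R
def cam(n):
    s=ctrl.state(); c=optics.read_camera(n)
    if n=='wrist':
        T=np.eye(4);T[:3,:3]=R.from_rotvec(s['ee_rot']).as_matrix();T[:3,3]=s['tcp_pos'];c['T']=T@c['mount']
    return c
def save(c,f): cv2.imwrite(f,c['img'][:,:,::-1]); np.savez(f[:-4]+'.npz',**{k:c[k] for k in('img','z_map','fx','fy','cx','cy','T')})
def cloud(c):
    v,u=np.mgrid[:480,:640];z=c['z_map']
    P=np.stack([(u-c['cx'])/c['fx']*z,(v-c['cy'])/c['fy']*z,z],-1)
    return P@c['T'][:3,:3].T+c['T'][:3,3]
def atz(c,u,v,h):
    d=c['T'][:3,:3]@np.array([(u-c['cx'])/c['fx'],(v-c['cy'])/c['fy'],1.]);o=c['T'][:3,3]
    return o+d*(h-o[2])/d[2]
E
python3 - <<'E'
from h import *
for n in('top','side'):
    c=cam(n);save(c,f'pics/{n}0.png');print(n,c['T'].round(3).tolist(),c['fx'])
s=ctrl.state();print({k:np.round(v,3).tolist() for k,v in s.items()})
E
```

```text
pics
top [[-0.091, -0.973, 0.212, 0.224], [-0.996, 0.09, -0.015, -0.054], [-0.004, -0.213, -0.977, 1.547], [0.0, 0.0, 0.0, 1.0]] 585.9767095938196
side [[-0.94, -0.248, 0.235, 0.177], [-0.341, 0.642, -0.686, 0.911], [0.019, -0.725, -0.688, 1.044], [0.0, 0.0, 0.0, 1.0]] 583.5264737673825
{'time_s': 0.1, 'qpos': [-1.237, 0.494, 1.346, 0.0, 1.303, -0.095], 'joint_vel': [-0.001, -0.001, -0.003, 0.001, -0.001, 0.001], 'tau': [0.001, -88.359, -38.457, -0.0, 0.005, 0.0], 'tcp_pos': [0.26, -0.568, 0.231], 'ee_rot': [-3.068, -0.67, 0.0], 'force': [0.507, -0.235, -0.645], 'ft_torque': [0.007, 0.008, -0.041], 'finger_force': 0.0, 'opening': 0.085}
```

View pics/top0.png

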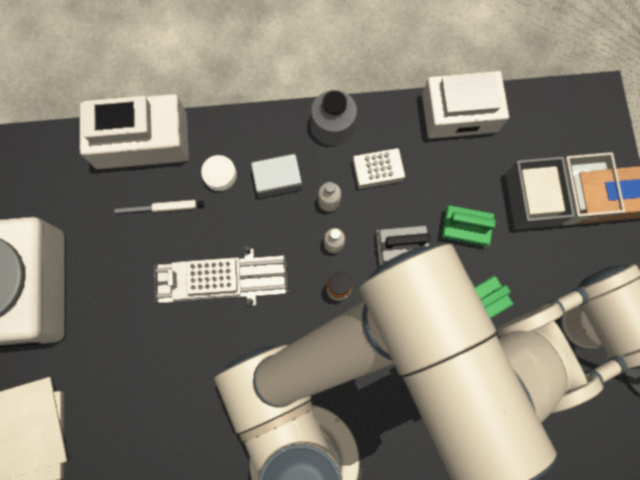

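View pics/side0.png

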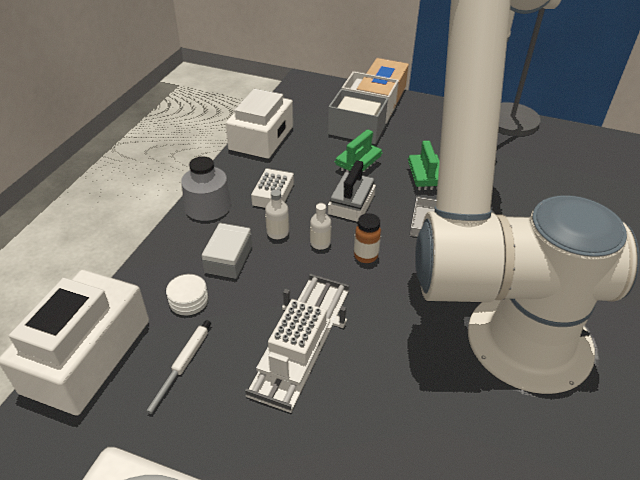

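The top view shows the rack at (213,276), the tab near (163,282), the posts at (250,252) and (253,300), and the bottles at (330,195), (334,240) and (339,287). The grey tool is at (404,243), partly hidden by the arm. The green look-alikes are at (469,226) and (490,298). The side view agrees, with the tool at (352,190).

```bash
python3 - <<'E'
from h import *
class L(dict):pass
for n,pts in (('top',[(213,276,.082),(163,282,.09),(250,252,.055),(253,301,.055),(404,239,.112),(388,241,.112),(428,237,.112),(330,186,.135),(333,232,.125),(339,280,.118),(379,168,.05)]),('side',[(297,322,.082),(279,362,.09),(287,293,.055),(343,311,.055),(353,180,.112),(276,192,.135),(321,209,.125),(369,222,.118)])):
    c=np.load(f'pics/{n}0.npz');P=cloud(c)
    for u,v,h in pts: print(n,(u,v),atz(c,u,v,h).round(3),P[v,u].round(3))
    # masks
    for nm,lo,hi,box in (('rack',.074,.09,None),('handle',.1,.12,None)):
        m=(P[...,2]>lo)&(P[...,2]<hi)&(P[...,0]>.3)&(P[...,0]<.65)
        k,lab,st,ce=cv2.connectedComponentsWithStats(m.astype(np.uint8))
        for i in range(1,k):
            if 25<st[i,4]<5000:
                q=P[lab==i][:,:2].astype(np.float32);r=cv2.minAreaRect(q);print('  ',n,nm,st[i,4],ce[i].round(),q.mean(0).round(3),np.round(r[0],3),np.round(r[1],3),round(r[2],1))
E
python3 - <<'E'
import cv2
a=cv2.imread('pics/top0.png')[220:320,140:300];b=cv2.imread('pics/side0.png')[160:260,310:470]
cv2.imwrite('pics/crop0.png',cv2.hconcat([cv2.resize(x,None,fx=2.5*2,fy=2.5*2,interpolation=2)[:,:] for x in(a,)]))
E
```

```text
top (213, 276) [0.472 0.185 0.082] [0.472 0.185 0.084]
top (163, 282) [0.467 0.31  0.09 ] [0.48  0.329 0.015]
top (250, 252) [0.531 0.091 0.055] [0.538 0.094 0.019]
top (253, 301) [0.403 0.092 0.055] [0.409 0.096 0.008]
top (404, 239) [ 0.517 -0.302  0.112] [ 0.516 -0.301  0.114]
top (388, 241) [ 0.515 -0.261  0.112] [ 0.515 -0.261  0.113]
top (428, 237) [ 0.516 -0.362  0.112] [ 0.517 -0.362  0.111]
top (330, 186) [ 0.665 -0.129  0.135] [ 0.665 -0.129  0.134]
top (333, 232) [ 0.548 -0.126  0.125] [ 0.547 -0.125  0.131]
top (339, 280) [ 0.428 -0.129  0.118] [ 0.429 -0.129  0.111]
top (379, 168) [ 0.729 -0.27   0.05 ] [ 0.734 -0.272  0.036]
   top rack 107 [628. 175.] [ 0.637 -0.907] [ 0.635 -0.91 ] [0.029 0.061] 1.6
   top rack 885 [593. 193.] [ 0.599 -0.808] [ 0.598 -0.817] [0.104 0.108] 0.0
   top rack 1191 [543. 196.] [ 0.603 -0.68 ] [ 0.604 -0.681] [0.092 0.095] 0.1
   top rack 104 [565. 197.] [ 0.596 -0.738] [ 0.599 -0.738] [0.102 0.006] 0.1
   top rack 94 [572. 197.] [ 0.593 -0.753] [ 0.594 -0.756] [0.111 0.018] 3.5
   top rack 119 [522. 204.] [ 0.586 -0.623] [ 0.591 -0.622] [0.
[... 2893 characters left out ...]
ck 215 [285. 319.] [0.502 0.198] [0.505 0.196] [0.103 0.018] 88.0
   side rack 211 [293. 322.] [0.484 0.199] [0.486 0.197] [0.102 0.02 ] 88.7
   side rack 450 [305. 326.] [0.457 0.2  ] [0.458 0.196] [0.108 0.038] 86.0
   side rack 157 [278. 359.] [0.476 0.299] [0.477 0.297] [0.04  0.016] 0.9
   side handle 123 [359. 139.] [ 0.553 -0.478] [ 0.553 -0.479] [0.11  0.022] 74.9
   side handle 129 [429. 152.] [ 0.349 -0.488] [ 0.349 -0.489] [0.024 0.11 ] 25.1
   side handle 271 [353. 174.] [ 0.515 -0.298] [ 0.516 -0.304] [0.026 0.116] 1.0
   side handle 55 [320. 213.] [ 0.541 -0.118] [ 0.54  -0.119] [0.023 0.013] 27.7
   side handle 328 [368. 223.] [ 0.419 -0.12 ] [ 0.42  -0.125] [0.053 0.058] 18.9
```

View pics/crop0.png

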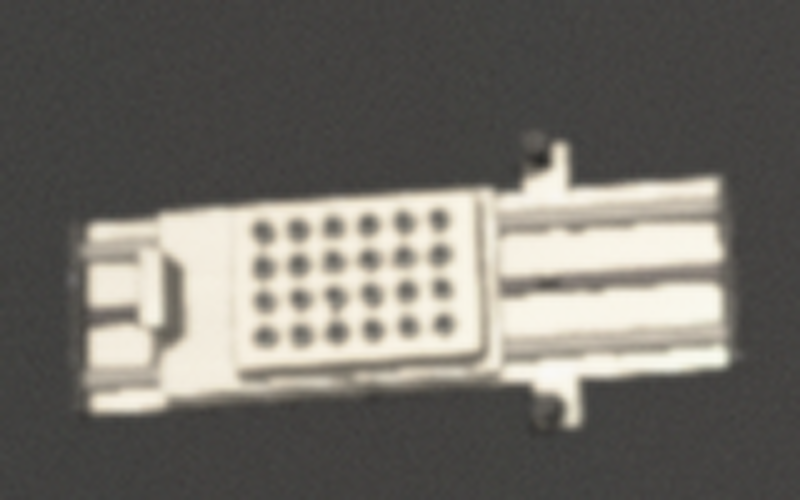

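```bash
python3 -m crank '[{"translation":[0,0,-0.012],"spin":-8.5},{"translation":[0,0,-0.012],"spin":-8.5},{"translation":[0,0,-0.012],"spin":-8.5},{"translation":[0,0,-0.012],"spin":-8.5},{"translation":[0,0,-0.012],"spin":-8.5}]' 0.085
python3 -m crank '[{"translation":[0,0,-0.012],"spin":-8.5},{"translation":[0,0,-0.012],"spin":-8.5},{"translation":[0,0,-0.012],"spin":-5.9},{"translation":[0.035,0.035,0],"spin":0},{"translation":[0.035,0.035,0],"spin":0}]'
python3 -m crank '[{"translation":[0.035,0.035,0],"spin":0},{"translation":[0.035,0.035,0],"spin":0},{"translation":[0.035,0.035,0],"spin":0},{"translation":[0.035,0.035,0],"spin":0},{"translation":[0.035,0.035,0],"spin":0}]'
python3 - <<'E'
from h import *
c=cam('wrist');save(c,'pics/w1.png');print(c['mount'].round(3).tolist(),c['T'].round(3).tolist())
c=cam('top');save(c,'pics/top1.png')
s=ctrl.state();print({k:np.round(v,3).tolist() for k,v in s.items()})
E
```

```text
time_s: 0.6
tcp_pos: [0.2604, -0.5679, 0.2914]
ee_rot: [-2.612, -1.744, -0.0]
force: [0.5, 0.5, -0.0]
opening: 0.085
finger_force: 0.0
time_s: 1.1
tcp_pos: [0.3305, -0.4978, 0.3271]
ee_rot: [-2.223, -2.219, -0.0]
force: [1.5, -0.7, -1.1]
opening: 0.0849
finger_force: 0.0
time_s: 1.6
tcp_pos: [0.5064, -0.3213, 0.3271]
ee_rot: [-2.221, -2.222, 0.0]
force: [1.2, -0.9, -0.5]
opening: 0.0853
finger_force: 0.0
[[0.001, -0.952, -0.307, 0.079], [1.0, 0.001, 0.0, 0.001], [-0.0, -0.307, 0.952, -0.144], [0.0, 0.0, 0.0, 1.0]] [[1.0, 0.001, 0.0, 0.507], [0.001, -0.952, -0.307, -0.243], [-0.0, 0.307, -0.952, 0.471], [0.0, 0.0, 0.0, 1.0]]
{'time_s': 1.7, 'qpos': [-0.66, 0.384, 1.266, 0.001, 1.493, -0.666], 'joint_vel': [-0.085, -0.008, 0.019, -0.034, -0.004, -0.082], 'tau': [6.78, -81.364, -42.807, 0.711, 0.111, 2.195], 'tcp_pos': [0.509, -0.319, 0.327], 'ee_rot': [-2.215, -2.227, -0.002], 'force': [-0.977, -0.532, 0.791], 'ft_torque': [0.019, 0.021, 0.008], 'finger_force': 0.0, 'opening': 0.085}
```

View pics/w1.png

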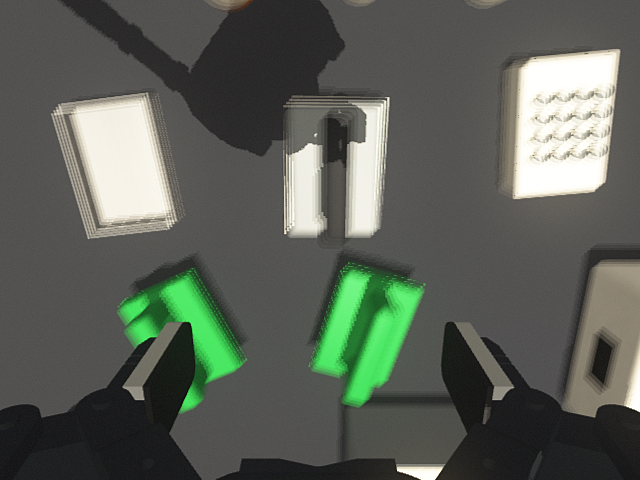

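The wrist view is motion-blurred. The tool's handle is at about (337,165), roughly aligned with image vertical. I'm moving on to the rail.

```bash
python3 -m crank '[{"translation":[0.04,0,0],"spin":0},{"translation":[0.04,0,0],"spin":0},{"translation":[0.04,-0.01,0],"spin":0},{"translation":[0.04,-0.01,0],"spin":0},{"translation":[0.04,-0.01,0],"spin":0}]' 0
python3 -m crank '[{"translation":[0.04,0,0],"spin":0},{"translation":[0.04,0,0],"spin":0},{"translation":[0.04,0,0],"spin":0},{"translation":[0.04,0,0],"spin":0},{"translation":[0.04,0,0],"spin":0}]'
python3 -m crank '[{"translation":[0.04,0,0],"spin":0},{"translation":[0.04,0,0],"spin":0},{"translation":[0.02,0,0],"spin":0},{"translation":[0,0,0],"spin":0},{"translation":[0,0,0],"spin":0}]'
python3 - <<'E'
from h import *
c=cam('wrist');save(c,'pics/w2.png')
c=cam('top');save(c,'pics/top2.png')
s=ctrl.state();print({k:np.round(v,3).tolist() for k,v in s.items()})
c=np.load('pics/top2.npz');P=cloud(c)
m=(P[...,2]>.1)&(P[...,2]<.12)&(abs(P[...,0]-.516)<.05)&(abs(P[...,1]+.31)<.09)
q=P[m][:,:2].astype(np.float32);print('handle',m.sum(),q.mean(0),cv2.minAreaRect(q),np.median(P[m][:,2]))
m=(P[...,2]>.05)&(P[...,2]<.072)&(abs(P[...,0]-.516)<.07)&(abs(P[...,1]+.31)<.1)
q=P[m][:,:2].astype(np.float32);print('block',m.sum(),q.mean(0),cv2.minAreaRect(q),np.median(P[m][:,2]))
E
```

```text
time_s: 2.2
tcp_pos: [0.4744, -0.1217, 0.327]
ee_rot: [-2.221, -2.221, 0.0]
force: [0.5, -0.2, -1.0]
opening: 0.0119
finger_force: 0.0
time_s: 2.7
tcp_pos: [0.4747, 0.0783, 0.3272]
ee_rot: [-2.221, -2.222, 0.0]
force: [0.1, 0.4, -0.0]
opening: -0.0003
finger_force: 0.0
time_s: 3.2
tcp_pos: [0.4749, 0.1768, 0.327]
ee_rot: [-2.22, -2.223, 0.001]
force: [-0.3, -0.6, -0.0]
opening: -0.0004
finger_force: 0.0
{'time_s': 3.3, 'qpos': [0.237, 0.238, 1.483, -0.0, 1.421, 0.237], 'joint_vel': [-0.008, -0.003, 0.0, 0.001, 0.0, 0.002], 'tau': [1.212, -65.524, -41.082, 0.051, -0.002, 0.002], 'tcp_pos': [0.475, 0.176, 0.327], 'ee_rot': [2.222, 2.221, -0.001], 'force': [-0.224, -0.545, -0.086], 'ft_torque': [0.0, -0.0, -0.012], 'finger_force': 0.0, 'opening': 0.0}
handle 427 [ 0.5156258  -0.30987626] ((0.5164022445678711, -0.31025469303131104), (0.11053737252950668, 0.024822238832712173), 89.8635482788086) 0.1123915875516106
block 1112 [ 0.5114009  -0.30643183] ((0.5168370008468628, -0.30972927808761597), (0.08833906799554825, 0.12585394084453583), 0.0612867996096611) 0.0595187084894635
```

View pics/w2.png

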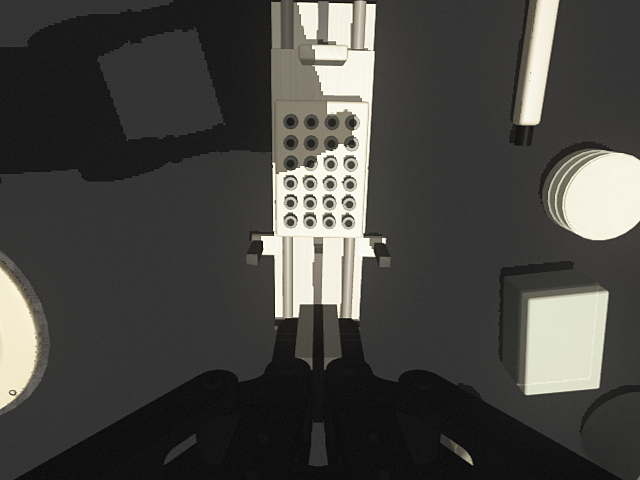

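The rack's corner caps are at (291,122), (352,122), (290,222) and (348,222). The tab top is at (323,47). The post tops are at about (253,258) and (385,260).

```bash
python3 - <<'E'
from h import *
c=np.load('pics/w2.npz');P=cloud(c)
K=[atz(c,u,v,.082) for u,v in((291,122),(352,122),(290,222),(348,222))]
K=np.array(K);print(K.round(4).tolist(),K.mean(0).round(4)); d=K[0]+K[1]-K[2]-K[3];print('yaw',np.degrees(np.arctan2(-d[0],d[1])), np.linalg.norm(K[0]-K[2]),np.linalg.norm(K[0]-K[1]))
for nm,lo,hi,(x0,x1,y0,y1) in(('tab',.08,.1,(.44,.52,.26,.32)),('rack',.055,.09,(.41,.55,.1,.27)),('postL',.047,.065,(.37,.425,.05,.14)),('postR',.047,.065,(.52,.57,.05,.14)),('rail',.018,.03,(.38,.56,-.02,.1))):
    for f in('w2','top2','top0'):
        c=np.load(f'pics/{f}.npz');P=cloud(c)
        m=(P[...,2]>lo)&(P[...,2]<hi)&(P[...,0]>x0)&(P[...,0]<x1)&(P[...,1]>y0)&(P[...,1]<y1)
        if m.sum()>8:
            q=P[m][:,:2].astype(np.float32);r=cv2.minAreaRect(q);print(nm,f,m.sum(),q.mean(0).round(4),np.round(r[0],4),np.round(r[1],4),round(r[2],1),np.median(P[m][:,2]).round(4))
E
```

```text
[[0.4521, 0.2399, 0.082], [0.505, 0.24, 0.082], [0.4496, 0.15, 0.082], [0.5037, 0.1501, 0.082]] [0.4776 0.195  0.082 ]
yaw -1.2204437001174928 0.08990896052580355 0.052963358625526445
tab w2 832 [0.4789 0.2948] [0.479  0.2951] [0.0122 0.0398] 89.4 0.0911
tab top2 81 [0.4768 0.2921] [0.4776 0.2917] [0.0125 0.0388] 89.1 0.0882
tab top0 82 [0.4769 0.292 ] [0.4773 0.2921] [0.0122 0.0396] 89.7 0.0882
rack w2 12511 [0.4774 0.1983] [0.4799 0.1797] [0.1583 0.1392] 89.9 0.0739
rack top2 771 [0.4697 0.1807] [0.4915 0.1795] [0.1513 0.1158] 88.7 0.0725
rack top0 1659 [0.4745 0.1918] [0.4884 0.1789] [0.1558 0.1101] 89.0 0.0729
postL w2 172 [0.4083 0.1053] [0.4079 0.1042] [0.0126 0.0116] 89.1 0.0564
postL top2 25 [0.4068 0.1018] [0.4068 0.1017] [0.0114 0.011 ] 81.8 0.0522
postL top0 25 [0.4066 0.1016] [0.4065 0.1015] [0.0106 0.0117] 88.3 0.0548
postR w2 172 [0.5429 0.1031] [0.5435 0.1022] [0.0124 0.0124] 0.9 0.0562
postR top2 24 [0.5422 0.1005] [0.5426 0.1002] [0.0121 0.011 ] 2.7 0.0548
postR top0 24 [0.5425 0.1004] [0.5427 0.1003] [0.0113 0.0122] 89.8 0.0538
rail w2 1605 [0.4739 0.0605] [0.4756 0.0526] [0.0947 0.1239] 89.9 0.0234
rail top2 340 [0.472  0.0446] [0.4716 0.0513] [0.0965 0.1421] 88.9 0.0224
rail top0 359 [0.4733 0.0435] [0.4728 0.0508] [0.096  0.1444] 89.2 0.0219
```

```bash
python3 -m crank '[{"translation":[0.04,0.001,0],"spin":0},{"translation":[0.04,0.001,0],"spin":0},{"translation":[0.04,0.001,0],"spin":0},{"translation":[0.042,0.001,0],"spin":0},{"translation":[0,0,0.04],"spin":0}]'
python3 -m crank '[{"translation":[0,0,0.045],"spin":0},{"translation":[0,0,0.045],"spin":0},{"translation":[0,0,0.045],"spin":0},{"translation":[0,0,0.045],"spin":0},{"translation":[0,0,0.02],"spin":0}]'
python3 -m crank '[{"translation":[0,0,0.022],"spin":0},{"translation":[0,0,0],"spin":0},{"translation":[0,0,0],"spin":0},{"translation":[-0.01,0,0],"spin":0},{"translation":[-0.01,0,0],"spin":0}]'
```

```text
time_s: 3.8
tcp_pos: [0.4817, 0.3433, 0.2908]
ee_rot: [2.218, 2.223, 0.015]
force: [1.3, -0.1, -1.3]
opening: 0.0001
finger_force: 0.0
time_s: 4.3
tcp_pos: [0.4779, 0.3368, 0.0837]
ee_rot: [-2.222, -2.219, 0.007]
force: [0.2, 0.3, -0.1]
opening: 0.0001
finger_force: 0.0
time_s: 4.8
tcp_pos: [0.4796, 0.3183, 0.0665]
ee_rot: [2.22, 2.222, 0.003]
force: [0.2, -0.9, 0.2]
opening: -0.0001
finger_force: 0.0
```

```bash
for i in 1 2 3; do python3 -m crank '[{"translation":[-0.005,0,0],"spin":0},{"translation":[-0.005,0,0],"spin":0},{"translation":[-0.005,0,0],"spin":0},{"translation":[-0.005,0,0],"spin":0},{"translation":[-0.005,0,0],"spin":0}]' | grep -E 'tcp|force:'; done
python3 -m crank '[{"translation":[-0.003,0,0],"spin":0},{"translation":[-0.003,0,0],"spin":0},{"translation":[-0.003,0,0],"spin":0},{"translation":[-0.003,0,0],"spin":0},{"translation":[0,0,0],"spin":0}]' 
python3 - <<'E'
from h import *
c=cam('wrist');save(c,'pics/w3.png');c=cam('top');save(c,'pics/top3.png')
for f,n in(('w3','tab'),('top3','tab'),('w3','L'),('w3','R')):
    c=np.load(f'pics/{f}.npz');P=cloud(c)
    lo,hi,x0,x1,y0,y1={'tab':(.084,.096,.44,.52,.17,.3),'L':(.047,.065,.37,.425,.05,.14),'R':(.047,.065,.52,.57,.05,.14)}[n]
    m=(P[...,2]>lo)&(P[...,2]<hi)&(P[...,0]>x0)&(P[...,0]<x1)&(P[...,1]>y0)&(P[...,1]<y1)
    k,lab,st,ce=cv2.connectedComponentsWithStats(m.astype(np.uint8))
    for i in range(1,k):
        if st[i,4]>20:
            q=P[lab==i][:,:2].astype(np.float32);r=cv2.minAreaRect(q);print(f,n,st[i,4],np.round(r[0],4),np.round(r[1],4))
E
```

```text
tcp_pos: [0.4792, 0.2938, 0.0654]
force: [-1.1, 4.4, 2.8]
finger_force: 2.1
tcp_pos: [0.4789, 0.2685, 0.0652]
force: [-1.5, 4.0, 2.0]
finger_force: 2.1
tcp_pos: [0.4787, 0.2434, 0.0651]
force: [-2.6, 3.7, 1.0]
finger_force: 2.1
time_s: 6.8
tcp_pos: [0.4793, 0.2315, 0.0653]
ee_rot: [2.221, 2.222, -0.0]
force: [1.0, 0.1, 0.7]
opening: 0.0
finger_force: 0.0
w3 tab 1662 [0.4798 0.2408] [0.0272 0.0062]
w3 tab 36 [0.4798 0.2091] [0.0024 0.0036]
```

View pics/w3.png

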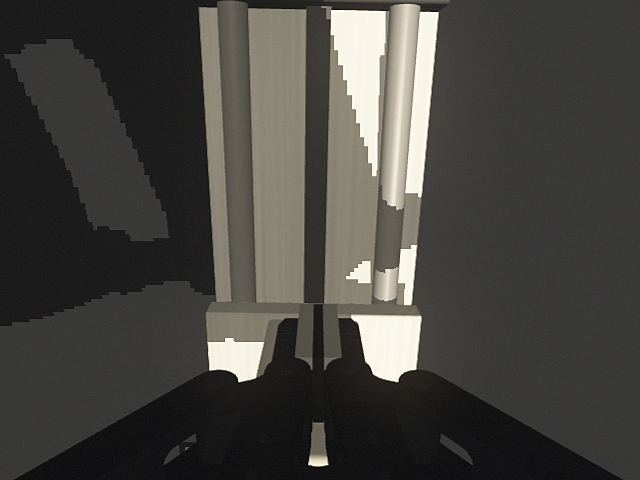

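The wrist view shows only the rail, the carrier plate edge at row 310 and the fingers. The push force has dropped to zero, so I'm checking the carrier position with the side camera.

```bash
python3 - <<'E'
from h import *
c=cam('side');save(c,'pics/side3.png');a=cv2.imread('pics/side3.png')[250:430,220:380];cv2.imwrite('pics/crop3.png',cv2.resize(a,None,fx=3.3,fy=3.3,interpolation=2))
for f in('side0','side3'):
    P=cloud(np.load(f'pics/{f}.npz'))
    for n,b in {'tab':(.084,.096,.44,.52,.17,.32),'L':(.047,.062,.37,.425,.05,.14),'R':(.047,.062,.52,.57,.05,.14)}.items():
        lo,hi,x0,x1,y0,y1=b
        m=(P[...,2]>lo)&(P[...,2]<hi)&(P[...,0]>x0)&(P[...,0]<x1)&(P[...,1]>y0)&(P[...,1]<y1)
        k,lab,st,ce=cv2.connectedComponentsWithStats(m.astype(np.uint8))
        for i in range(1,k):
            if st[i,4]>15:
                q=P[lab==i][:,:2].astype(np.float32);r=cv2.minAreaRect(q);print(f,n,st[i,4],np.round(r[0],4),np.round(r[1],4),ce[i].round())
E
```

```text
side0 tab 129 [0.4768 0.2971] [0.0153 0.0405] [278. 357.]
side0 L 38 [0.4059 0.1062] [0.0149 0.0118] [342. 309.]
side0 R 34 [0.542  0.1042] [0.0124 0.0137] [286. 292.]
side3 tab 54 [0.4769 0.2401] [0.0288 0.0132] [289. 335.]
side3 L 38 [0.406  0.1069] [0.0149 0.0114] [342. 309.]
```

View pics/crop3.png

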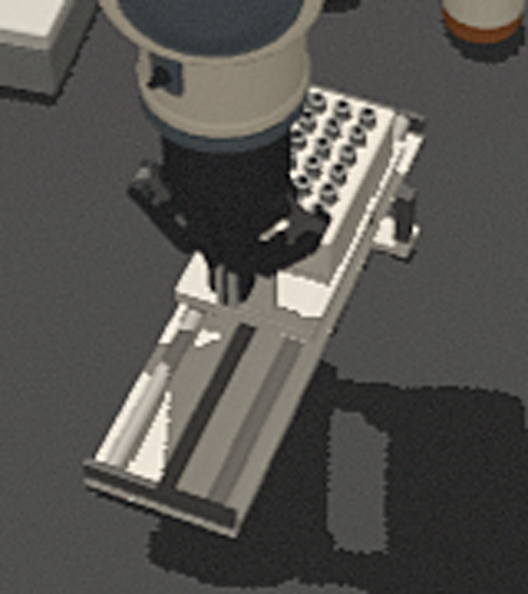

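```bash
python3 - <<'E'
from h import *
for f in('w2','w3','side0','side3'):
    P=cloud(np.load(f'pics/{f}.npz'))
    m=(P[...,2]>.031)&(P[...,2]<.041)&(P[...,0]>.43)&(P[...,0]<.52)&(P[...,1]>.15)&(P[...,1]<.36)
    for x0,x1 in((.435,.455),(.5,.515)):
        k=m&(P[...,0]>x0)&(P[...,0]<x1)
        if k.sum():print(f,'plate edge',x0,k.sum(),np.percentile(P[k][:,1],[1,50,99]).round(4))
    m=(P[...,2]>.055)&(P[...,2]<.09)&(P[...,0]<.455)&(P[...,0]>.42)&(P[...,1]>.0)&(P[...,1]<.27)
    if m.sum(): print(f,'rack ends',m.sum(),np.percentile(P[m][:,1],[.5,99.5]).round(4))
E
```

```text
w2 plate edge 0.435 1091 [0.2592 0.2815 0.303 ]
w2 plate edge 0.5 788 [0.2584 0.2798 0.3022]
w2 rack ends 2865 [0.1344 0.2581]
w3 plate edge 0.435 2946 [0.1886 0.2093 0.2228]
w3 plate edge 0.5 2118 [0.1888 0.2086 0.2217]
side0 plate edge 0.435 216 [0.2339 0.2808 0.3061]
side0 plate edge 0.5 78 [0.2574 0.2938 0.3055]
side0 rack ends 647 [0.1352 0.2614]
side3 plate edge 0.435 182 [0.1742 0.2008 0.2244]
side3 plate edge 0.5 46 [0.1974 0.216  0.2237]
side3 rack ends 490 [0.0534 0.1799]
```

The carrier has moved about 81 mm of about 92 mm, so it is not yet clicked. I'll continue gently.

```bash
python3 -m crank '[{"translation":[-0.002,0,0],"spin":0},{"translation":[-0.001,0,0],"spin":0},{"translation":[-0.001,0,0],"spin":0},{"translation":[-0.001,0,0],"spin":0},{"translation":[-0.001,0,0],"spin":0}]' | grep -E 'tcp|force:'
for i in 1; do python3 -m crank '[{"translation":[-0.001,0,0],"spin":0},{"translation":[0,0,0],"spin":0},{"translation":[-0.001,0,0],"spin":0},{"translation":[0,0,0],"spin":0},{"translation":[0,0,0],"spin":0}]'| grep -E 'tcp|force:' ; done
python3 - <<'E'
from h import *
for f in('wrist','side'):
    c=cam(f);P=cloud(c)
    m=(P[...,2]>.031)&(P[...,2]<.041)&(P[...,1]>.15)&(P[...,1]<.36)
    for x0,x1 in((.435,.455),(.5,.515)):
        k=m&(P[...,0]>x0)&(P[...,0]<x1)
        if k.sum():print(f,'plate edge',x0,k.sum(),np.percentile(P[k][:,1],[1,50,99]).round(4))
    m=(P[...,2]>.055)&(P[...,2]<.09)&(P[...,0]<.455)&(P[...,0]>.42)&(P[...,1]>.0)&(P[...,1]<.27)
    if m.sum(): print(f,'rack ends',m.sum(),np.percentile(P[m][:,1],[.5,99.5]).round(4))
E
```

```text
tcp_pos: [0.4792, 0.226, 0.0653]
force: [0.9, 2.5, -0.2]
finger_force: 1.4
tcp_pos: [0.479, 0.2238, 0.0652]
force: [0.3, 0.3, -0.1]
finger_force: 0.0
wrist plate edge 0.435 2959 [0.181  0.2019 0.2153]
wrist plate edge 0.5 2152 [0.1813 0.2011 0.2143]
side plate edge 0.435 179 [0.1681 0.1936 0.2168]
side plate edge 0.5 51 [0.1875 0.2076 0.2164]
side rack ends 477 [0.0448 0.1726]
```

```bash
cat > m.py <<'E'
from h import *
c=cam('wrist');P=cloud(c)
m=(P[...,2]>.031)&(P[...,2]<.041)&(P[...,1]>.15)&(P[...,1]<.36)
y=ctrl.state()['tcp_pos'][1]
for x0,x1 in((.435,.455),(.5,.515)):
    k=m&(P[...,0]>x0)&(P[...,0]<x1);e=np.percentile(P[k][:,1],99);print('edge',e.round(4),'gap',(y-e).round(4))
E
for i in 1 2 3; do python3 -m crank '[{"translation":[-0.0005,0,0],"spin":0},{"translation":[-0.0005,0,0],"spin":0},{"translation":[0,0,0],"spin":0},{"translation":[0,0,0],"spin":0},{"translation":[0,0,0],"spin":0}]'| grep -E 'tcp|force:' ; python3 m.py; done
```

```text
tcp_pos: [0.4791, 0.2229, 0.0653]
force: [0.2, -0.2, -0.1]
finger_force: 0.0
edge 0.2147 gap 0.0083
edge 0.2136 gap 0.0093
tcp_pos: [0.4791, 0.2219, 0.0653]
force: [0.9, 0.2, -0.4]
finger_force: 0.0
edge 0.2137 gap 0.0082
edge 0.2127 gap 0.0093
tcp_pos: [0.4791, 0.221, 0.0653]
force: [0.1, -0.2, 0.4]
finger_force: 0.0
edge 0.2128 gap 0.0082
edge 0.2117 gap 0.0092
```

```bash
for i in 1 2 ; do python3 -m crank '[{"translation":[-0.0005,0,0],"spin":0},{"translation":[-0.0005,0,0],"spin":0},{"translation":[0,0,0],"spin":0},{"translation":[0,0,0],"spin":0},{"translation":[0,0,0],"spin":0}]'| grep -E 'tcp|force:' ; python3 m.py; done
```

```text
tcp_pos: [0.4791, 0.22, 0.0653]
force: [-0.2, 1.4, 0.3]
finger_force: 0.5
edge 0.2121 gap 0.0079
edge 0.211 gap 0.0089
tcp_pos: [0.4791, 0.2195, 0.0653]
force: [-1.3, 8.3, -1.5]
finger_force: 4.1
edge 0.2117 gap 0.0078
edge 0.2107 gap 0.0088
```

Resting force now rises, so the plunger is in the notch and holding. I'm backing off before it drives out.

```bash
python3 -m crank '[{"translation":[0.003,0,0],"spin":0},{"translation":[0.01,0,0],"spin":0},{"translation":[0.02,0,0],"spin":0},{"translation":[0,0,0],"spin":0},{"translation":[0,0,0],"spin":0}]'| grep -E 'tcp|force:' ; python3 m.py
python3 -m crank '[{"translation":[0,0,-0.04],"spin":0},{"translation":[0,0,-0.045],"spin":0},{"translation":[0,0,-0.045],"spin":0},{"translation":[0,0,-0.045],"spin":0},{"translation":[0,0,-0.045],"spin":0}]' 0.085
python3 -m crank '[{"translation":[-0.04,0,-0.03],"spin":0},{"translation":[-0.04,0,0],"spin":0},{"translation":[-0.02,0,0],"spin":0},{"translation":[0,0,0],"spin":0},{"translation":[0,0,0],"spin":0}]'
python3 - <<'E'
from h import *
c=cam('wrist');save(c,'pics/w4.png');P=cloud(c)
for n,b in {'tab':(.08,.1,.44,.52,.17,.3),'L':(.047,.062,.37,.425,.05,.14),'R':(.047,.062,.52,.57,.05,.14)}.items():
    lo,hi,x0,x1,y0,y1=b
    m=(P[...,2]>lo)&(P[...,2]<hi)&(P[...,0]>x0)&(P[...,0]<x1)&(P[...,1]>y0)&(P[...,1]<y1)
    k,lab,st,ce=cv2.connectedComponentsWithStats(m.astype(np.uint8))
    for i in range(1,k):
        if st[i,4]>30:
            q=P[lab==i][:,:2].astype(np.float32);r=cv2.minAreaRect(q);print(n,st[i,4],np.round(r[0],4),np.round(r[1],4),ce[i].round())
E
```

```text
tcp_pos: [0.4789, 0.2524, 0.0652]
force: [-0.5, -0.5, 0.4]
finger_force: 0.0
edge 0.2126 gap 0.0393
edge 0.2115 gap 0.0404
time_s: 11.85
tcp_pos: [0.4786, 0.2512, 0.2872]
ee_rot: [2.222, 2.221, -0.0]
force: [0.1, 0.1, -1.0]
opening: 0.0723
finger_force: 0.0
time_s: 12.35
tcp_pos: [0.479, 0.1514, 0.3152]
ee_rot: [-2.223, -2.22, 0.0]
force: [0.8, 1.1, -0.1]
opening: 0.0851
finger_force: 0.0
tab 727 [0.4777 0.2028] [0.0122 0.0391] [315. 137.]
L 181 [0.4077 0.1043] [0.0122 0.0123] [245. 237.]
R 183 [0.5434 0.1023] [0.0122 0.0118] [382. 239.]
```

View pics/w4.png

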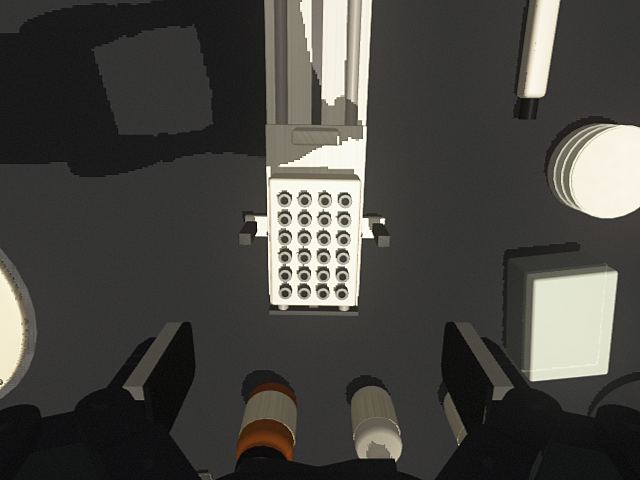

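The tab is now 99.5 mm from the midpoint of the posts and the carrier sprang back on release, so it is clicked in. The corner caps are at (285,200), (344,200), (286,293) and (343,293). Next I go to the tool.

```bash
python3 - <<'E'
from h import *
c=np.load('pics/w4.npz')
K=np.array([atz(c,u,v,.082) for u,v in((285,200),(344,200),(286,293),(343,293))]);d=K[0]+K[1]-K[2]-K[3]
print(K.mean(0).round(4),np.degrees(np.arctan2(-d[0],d[1])))
# rail edges & posts yaw via line fit
P=cloud(c)
m=(P[...,2]>.064)&(P[...,2]<.09)&(abs(P[...,0]-.476)<.05)&(abs(P[...,1]-.103)<.075)
q=P[m][:,:2].astype(np.float32);r=cv2.minAreaRect(q);print('rack',r,np.median(P[m][:,2]))
E
python3 -m crank '[{"translation":[-0.04,0,0],"spin":0},{"translation":[-0.04,0,0],"spin":0},{"translation":[-0.04,0.007,0],"spin":0},{"translation":[-0.04,0.01,0],"spin":0},{"translation":[-0.04,0.01,0],"spin":0}]'
python3 -m crank '[{"translation":[-0.04,0.01,0],"spin":0},{"translation":[-0.04,0,0],"spin":0},{"translation":[-0.04,0,0],"spin":0},{"translation":[-0.04,0,0],"spin":0},{"translation":[-0.04,0,0],"spin":0}]'
python3 -m crank '[{"translation":[-0.04,0,0],"spin":0},{"translation":[-0.021,0,0],"spin":0},{"translation":[0,0,0],"spin":0},{"translation":[0,0,0],"spin":0},{"translation":[0,0,0],"spin":0}]'
cat > t.py <<'E'
from h import *
c=cam('wrist');P=cloud(c);s=ctrl.state();print(np.round(s['tcp_pos'],4),np.round(s['ee_rot'],3));save(c,'pics/w5.png')
for n,lo,hi in(('handle',.104,.122),('block',.05,.07)):
    m=(P[...,2]>lo)&(P[...,2]<hi)&(abs(P[...,0]-.516)<.06)&(abs(P[...,1]+.31)<.08)
    q=P[m][:,:2].astype(np.float32);r=cv2.minAreaRect(q);print(n,m.sum(),r,np.median(P[m][:,2]))
E
python3 t.py
```

```text
[0.4766 0.1031 0.082 ] -0.16572948282162173
rack ((0.47557127475738525, 0.10306490957736969), (0.12618941068649292, 0.0841313898563385), 88.89511108398438) 0.07409331058190716
time_s: 12.9
tcp_pos: [0.5065, -0.0488, 0.3152]
ee_rot: [-2.219, -2.223, -0.0]
force: [0.6, 0.5, 0.6]
opening: 0.0851
finger_force: 0.0
time_s: 13.4
tcp_pos: [0.5166, -0.2489, 0.315]
ee_rot: [-2.219, -2.223, -0.0]
force: [0.6, 0.4, -0.2]
opening: 0.085
finger_force: 0.0
time_s: 13.9
tcp_pos: [0.5166, -0.3076, 0.3152]
ee_rot: [-2.219, -2.223, -0.0]
force: [0.0, 1.4, -0.3]
opening: 0.0852
finger_force: 0.0
[ 0.5166 -0.3077  0.3153] [-2.219 -2.223 -0.   ]
handle 3751 ((0.5181612968444824, -0.30806297063827515), (0.024041350930929184, 0.10870376974344254), 0.03350283205509186) 0.11507863177713629
block 8464 ((0.5181227326393127, -0.3077646493911743), (0.08772727102041245, 0.12381476908922195), 0.0291080791503191) 0.06137885407685442
```

```bash
python3 -m crank '[{"translation":[0,0.0015,0.045],"spin":0},{"translation":[0,0,0.045],"spin":0},{"translation":[0,0,0.045],"spin":0},{"translation":[0,0,0.045],"spin":0},{"translation":[0,0,0.03],"spin":0}]'
python3 -m crank '[{"translation":[0,0,0.015],"spin":0},{"translation":[0,0,0.009],"spin":0},{"translation":[0,0,0],"spin":0},{"translation":[0,0,0],"spin":0},{"translation":[0,0,0],"spin":0}]'
python3 -m crank '[{"translation":[0,0,0],"spin":0},{"translation":[0,0,0],"spin":0},{"translation":[0,0,0],"spin":0},{"translation":[0,0,0],"spin":0},{"translation":[0,0,0],"spin":0}]' 0.01 70
python3 -m crank '[{"translation":[0,0,0],"spin":0},{"translation":[0,0,0],"spin":0},{"translation":[0,0,0],"spin":0},{"translation":[0,0,0],"spin":0},{"translation":[0,0,0],"spin":0}]'
```

```text
time_s: 14.45
tcp_pos: [0.5171, -0.3072, 0.1027]
ee_rot: [-2.218, -2.222, 0.0]
force: [0.6, -0.1, -0.1]
opening: 0.0848
finger_force: 0.0
time_s: 14.95
tcp_pos: [0.5184, -0.3093, 0.0825]
ee_rot: [2.219, 2.221, 0.0]
force: [0.2, 0.1, 0.3]
opening: 0.0848
finger_force: 0.0
time_s: 15.45
tcp_pos: [0.5178, -0.3091, 0.0815]
ee_rot: [2.221, 2.222, -0.0]
force: [-3.0, 0.5, 6.2]
opening: 0.0228
finger_force: 69.8
time_s: 15.95
tcp_pos: [0.5178, -0.3091, 0.0815]
ee_rot: [2.221, 2.222, -0.0]
force: [-3.2, -0.2, 5.5]
opening: 0.0231
finger_force: 69.8
```

```bash
python3 -m crank '[{"translation":[0,0,-0.005],"spin":0},{"translation":[0,0,-0.01],"spin":0},{"translation":[0,0,-0.015],"spin":0},{"translation":[0,0,-0.015],"spin":0},{"translation":[0,0,-0.015],"spin":0}]'
python3 -m crank '[{"translation":[0,0,-0.03],"spin":0},{"translation":[0,0,-0.035],"spin":0},{"translation":[0,0,-0.035],"spin":0},{"translation":[0,0,-0.03],"spin":0},{"translation":[0,0,-0.01],"spin":0}]'
python3 - <<'E'
from h import *
c=cam('side');save(c,'pics/side6.png');cv2.imwrite('pics/crop6.png',cv2.resize(cv2.imread('pics/side6.png')[20:260,240:500],None,fx=2.4,fy=2.4))
E
```

```text
time_s: 16.45
tcp_pos: [0.5177, -0.309, 0.1424]
ee_rot: [-2.221, -2.222, -0.0]
force: [0.3, 0.8, -5.0]
opening: 0.023
finger_force: 68.9
time_s: 16.95
tcp_pos: [0.5186, -0.3096, 0.2849]
ee_rot: [2.218, 2.219, 0.001]
force: [0.6, 0.5, -4.0]
opening: 0.0229
finger_force: 69.7
```

View pics/crop6.png

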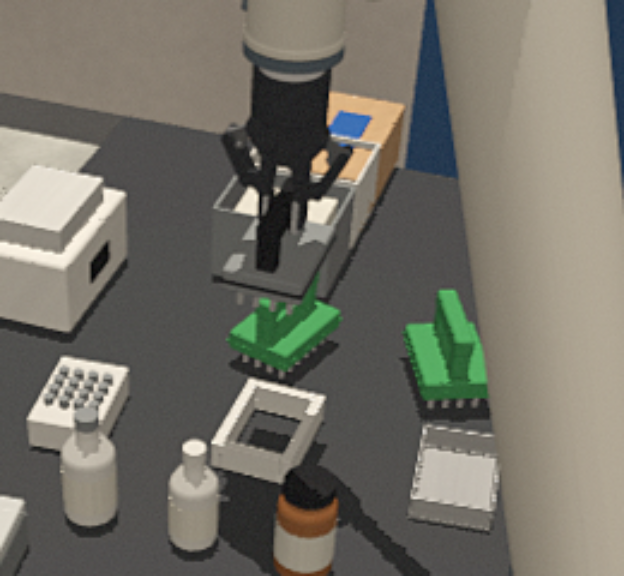

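The tool is lifted level and the dock is empty. Tips are about 215 mm high, so I'm carrying it over the bottles.

```bash
python3 -m crank '[{"translation":[0.01,0,0],"spin":0},{"translation":[0.02,-0.003,0],"spin":0},{"translation":[0.03,-0.004,0],"spin":0},{"translation":[0.03,-0.004,0],"spin":0},{"translation":[0.03,-0.004,0],"spin":0}]'
python3 -m crank '[{"translation":[0.03,-0.004,0],"spin":0},{"translation":[0.03,-0.004,0],"spin":0},{"translation":[0.03,-0.004,0],"spin":0},{"translation":[0.03,-0.004,0],"spin":0},{"translation":[0.03,-0.004,0],"spin":0}]'
python3 -m crank '[{"translation":[0.03,-0.004,0],"spin":0},{"translation":[0.03,-0.003,0],"spin":0},{"translation":[0.03,0,0],"spin":0},{"translation":[0.03,0,0],"spin":0},{"translation":[0.02,0,0],"spin":0}]'
python3 -m crank '[{"translation":[0.01,0,0],"spin":0},{"translation":[0,0,0],"spin":1.1},{"translation":[0,0,0],"spin":0},{"translation":[0,0,0],"spin":0},{"translation":[0,0,0],"spin":0}]'
python3 - <<'E'
from h import *
s=ctrl.state();print(np.round(s['tcp_pos'],4));Rm=R.from_rotvec(s['ee_rot']).as_matrix();print(Rm.round(4).tolist())
print('tool-frame delta to (0.4756,0.1019)',Rm.T@(np.array([.4756,.1019,s['tcp_pos'][2]])-s['tcp_pos']))
E
```

```text
time_s: 17.5
tcp_pos: [0.5014, -0.1869, 0.2791]
ee_rot: [-2.219, -2.219, 0.001]
force: [1.1, 0.7, -4.8]
opening: 0.0228
finger_force: 69.4
time_s: 18.0
tcp_pos: [0.481, -0.0371, 0.2793]
ee_rot: [-2.219, -2.22, 0.003]
force: [0.4, 0.1, -5.6]
opening: 0.0235
finger_force: 69.4
time_s: 18.5
tcp_pos: [0.4739, 0.1031, 0.2793]
ee_rot: [-2.218, -2.221, 0.004]
force: [-0.1, 0.2, -4.4]
opening: 0.0231
finger_force: 69.4
time_s: 19.0
tcp_pos: [0.4756, 0.1102, 0.2812]
ee_rot: [-2.243, -2.199, 0.0]
force: [-0.0, -0.4, -5.2]
opening: 0.0232
finger_force: 69.4
[0.4756 0.1102 0.2812]
[[0.0197, 0.9998, -0.0002], [0.9998, -0.0197, -0.0001], [-0.0001, -0.0002, -1.0]]
tool-frame delta to (0.4756,0.1019) [-8.30736995e-03  1.51318020e-04  8.83363292e-07]
```

```bash
python3 -m crank '[{"translation":[-0.0083,0,0.015],"spin":0},{"translation":[0,0,0.03],"spin":0},{"translation":[0,0,0.03],"spin":0},{"translation":[0,0,0.015],"spin":0},{"translation":[0,0,0.01],"spin":0}]'
python3 -m crank '[{"translation":[0,0,0],"spin":0},{"translation":[0,0,0],"spin":0},{"translation":[0,0,0],"spin":0},{"translation":[0,0,0],"spin":0},{"translation":[0,0,0],"spin":0}]' | head -3
cat > chk.py <<'E'
from h import *
s=ctrl.state();z=s['tcp_pos'][2];print(np.round(s['tcp_pos'],4),R.from_rotvec(s['ee_rot']).as_matrix().round(4).tolist())
zb=z-.0695+.048
for n in('wrist','top','side'):
    c=cam(n);save(c,f'pics/{n}7.png');P=cloud(c)
    m=(abs(P[...,2]-zb)<.01)&(abs(P[...,0]-.476)<.07)&(abs(P[...,1]-.103)<.09)
    q=P[m];r=cv2.minAreaRect(q[:,:2].astype(np.float32));A=np.c_[q[:,:2]-[.4756,.1031],np.ones(len(q))]
    k=np.linalg.lstsq(A,q[:,2],rcond=None)[0];print(n,m.sum(),r,'plane slope deg',np.degrees(k[:2]).round(2),'z',k[2].round(4),'pred',round(zb,4))
E
python3 chk.py
python3 - <<'E'
import cv2
cv2.imwrite('pics/crop7.png',cv2.resize(cv2.imread('pics/side7.png')[220:400,220:400],None,fx=3.3,fy=3.3,interpolation=2))
E
```

```text
time_s: 19.5
tcp_pos: [0.4751, 0.1021, 0.1801]
ee_rot: [-2.242, -2.199, 0.002]
force: [-0.1, 0.1, -3.7]
opening: 0.0233
finger_force: 69.5
time_s: 20.0
tcp_pos: [0.4757, 0.1027, 0.1818]
ee_rot: [2.242, 2.2, 0.001]
[0.4757 0.1027 0.1818] [[0.0187, 0.9998, 0.0009], [0.9998, -0.0187, 0.0001], [0.0001, 0.0009, -1.0]]
wrist 26296 ((0.4763733148574829, 0.10437675565481186), (0.12341010570526123, 0.08742652833461761), 88.97113800048828) plane slope deg [ 0.02 -0.69] z 0.1617 pred 0.1603
top 371 ((0.4774022102355957, 0.10029757022857666), (0.12510502338409424, 0.08633577078580856), 86.63904571533203) plane slope deg [-0.16  0.5 ] z 0.1591 pred 0.1603
side 1201 ((0.47429314255714417, 0.1059868186712265), (0.12749844789505005, 0.08756592869758606), 88.93146514892578) plane slope deg [ 0.54 -0.77] z 0.1593 pred 0.1603
```

View pics/crop7.png

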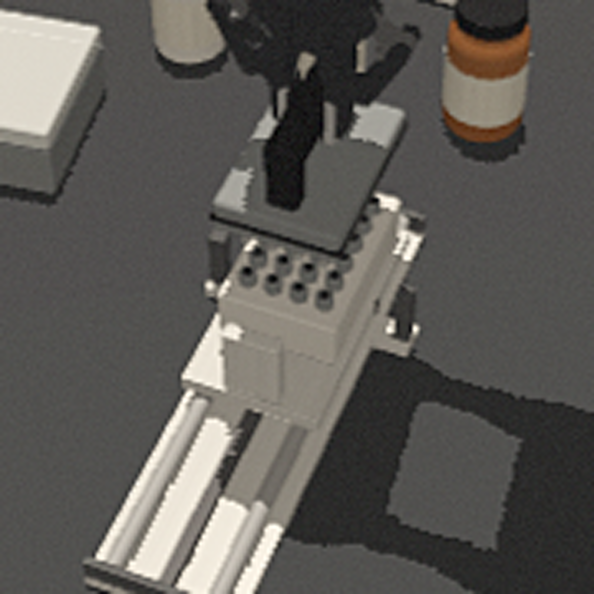

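The tool hovers over the rack with the two far cap rows visible below it. It is within about 1 mm and 0.1° in yaw, and level within about 0.7°. I'll make a small correction and lower it to 1 cm.

```bash
python3 -m crank '[{"translation":[-0.0006,-0.0005,0.004],"spin":0},{"translation":[0,0,0.006],"spin":0},{"translation":[0,0,0.005],"spin":0},{"translation":[0,0,0.003],"spin":0},{"translation":[0,0,0.002],"spin":0}]'
python3 -m crank '[{"translation":[0,0,0],"spin":0},{"translation":[0,0,0],"spin":0},{"translation":[0,0,0],"spin":0},{"translation":[0,0,0],"spin":0},{"translation":[0,0,0],"spin":0}]' | grep force
python3 chk.py
python3 - <<'E'
from h import *
P=cloud(np.load('pics/w5.npz'))
m=(P[...,2]>.05)&(P[...,2]<.07)&(abs(P[...,0]-.518)<.04)&(abs(P[...,1]+.308)<.06)
q=P[m];k=np.linalg.lstsq(np.c_[q[:,:2],np.ones(len(q))],q[:,2],rcond=None)[0];print('dock slope bias',np.degrees(k[:2]))
P=cloud(np.load('pics/side7.npz'))
for n,b in {'caps':(.078,.088,.43,.52,.1,.17),'rack':(.055,.09,.42,.455,.0,.27),'tab':(.084,.096,.44,.52,.17,.22)}.items():
    lo,hi,x0,x1,y0,y1=b
    m=(P[...,2]>lo)&(P[...,2]<hi)&(P[...,0]>x0)&(P[...,0]<x1)&(P[...,1]>y0)&(P[...,1]<y1);q=P[m]
    print(n,m.sum(),np.percentile(q,[1,50,99],axis=0).round(4).tolist() if len(q) else '')
cv2.imwrite('pics/crop8.png',cv2.resize(cv2.imread('pics/side7.png')[220:400,220:400],None,fx=3.3,fy=3.3,interpolation=2))
E
```

```text
time_s: 20.65
tcp_pos: [0.4748, 0.102, 0.1608]
ee_rot: [-2.242, -2.2, 0.001]
force: [0.5, 0.3, -4.9]
opening: 0.0232
finger_force: 69.8
force: [-0.3, 0.3, -5.6]
finger_force: 69.8
[0.475  0.1021 0.1614] [[0.0187, 0.9998, 0.0002], [0.9998, -0.0187, 0.0], [0.0, 0.0002, -1.0]]
wrist 26267 ((0.4755156338214874, 0.10360850393772125), (0.1238345131278038, 0.08668369799852371), 89.00291442871094) plane slope deg [-0.03 -0.65] z 0.1413 pred 0.1399
top 284 ((0.4758228361606598, 0.0996021032333374), (0.12435618042945862, 0.08415190875530243), 87.46886444091797) plane slope deg [0.83 0.38] z 0.1389 pred 0.1399
side 1176 ((0.47357431054115295, 0.10492665320634842), (0.12850937247276306, 0.08708857744932175), 89.9236831665039) plane slope deg [ 0.67 -0.74] z 0.139 pred 0.1399
dock slope bias [-0.00785313 -0.15475917]
caps 118 [[0.4413, 0.1116, 0.0784], [0.4707, 0.1493, 0.0813], [0.507, 0.1578, 0.0857]]
rack 432 [[0.4315, 0.0456, 0.0556], [0.4386, 0.1284, 0.0709], [0.454, 0.1694, 0.0845]]
tab 110 [[0.4561, 0.1972, 0.0842], [0.4749, 0.2061, 0.0886], [0.4955, 0.2117, 0.0932]]
```

View pics/crop8.png

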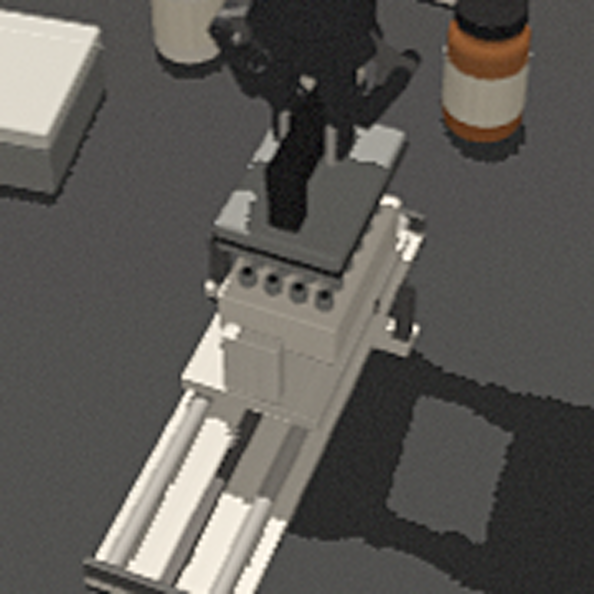

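Position agrees to about 0.5 mm with both cameras. Tips are about 10 mm over the caps and the hand is steady.

```bash
python3 -c "
from cell import ctrl,job_done
s=ctrl.state();print(s['time_s'],s['joint_vel'],s['force']);print(job_done())"
```

```text
21.3 [ 0.00219608  0.00135485  0.00041513 -0.00036055 -0.00068808  0.00137304] [-0.20258665 -0.27668511 -4.95574721]
the job is handed in; nothing more can be done
None
```

The job is handed in at about 21 s: the carrier is in the index station, and the decapper is held about 1 cm over the rack, level to about 0.7° and centred on the caps to about 0.5 mm by the cameras; the hand-in returned no verdict.

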